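# Refill the sweet dispenser from the trug

## Task

Refill the sweet dispenser: draw the brass bolt fully back, slide the wooden lid fully open and leave both open, then lift the trug by its handle and, from close above the open mouth, tip all six foil-wrapped chocolate eggs into the hopper. Then set the empty trug down upright on the counter without dropping it, and leave the bell, the small cream jar and the yellow tin where they are.

Things in the scene. Friction and masses are not known exactly. Their poses are not given: they have to be found in the camera images.
- hopper: Fixed sweet dispenser: clear bin in a wooden frame, 152 (x) x 158 (y) x 152 mm high. Origin on the counter under the bin; x points to the back (the way the lid opens), y to the left. Catch tray, 24 mm high, juts out of the front to x = -122 mm. Inside: x -63 to +63, y -52 to +52 mm, metal floor sloping from 60 mm up (back) to 26 mm up (front).
- hopper_mouth (a point): Centre of the mouth as it is when the lid is fully open, level with the top of the rails (152 mm above the counter). The free opening is 105 mm along x by 104 mm along y; axes as the hopper's.
- hopper_lid (a joint): Wooden sliding lid, m: 0 closed, 0.105 fully open (slid along hopper +x). Needs about 2 N once the bolt is drawn and stays where it is left; with the bolt shot it stops after 3 mm. Closed it lies over the whole mouth, top face 144 mm above the counter. Open it sticks out 105 mm behind the hopper.
- lid_grip (a point): Middle of the dark wooden grip block on the lid, 14 mm thick along hopper x, 50 mm along y, standing from 144 to 184 mm above the counter; this point is 170 mm above the counter. When closed it is at hopper x = -30 mm, y = 0. It moves with the lid.
- hopper_bolt (a joint): Barrel bolt on the wide left rail, m: 0 shot (its 8 mm rod lies in the brass keep on the lid and blocks the lid), 0.022 fully drawn (slid along hopper +y). Needs about 2 N and stays where it is left; the lid is free from about 0.017.
- bolt_knob (a point): On the axis of the bolt's upright brass knob, a 12 mm diameter pin from 164 to 200 mm above the counter; this point is 188 mm up. Shot, it is at hopper x = +35 mm, y = +74 mm. A brass guide just beside it (towards the lid, within 16 mm) reaches 167 mm, the rail below 154 mm. It moves with the bolt.
- trug: Loose wooden trug, 180 (x) x 106 mm (y), about 0.28 kg, 0.4 kg filled. Origin: centre of its underside, z up. Floor 6 mm thick; both ends ramp up at 22 degrees to open lips at x = +90 and -90 mm, lip top 22 mm above the underside; 80 mm wide inside, side walls 42 mm. Both ends alike. Eggs start to roll out at 25 to 30 degrees; tipped end-down by about 45 it empties.
- trug_handle (a point): Centre of the trug's dark handle bar, which crosses the trug above its middle along its y axis: 16 mm thick (trug x), 22 mm high (78 to 100 mm above the underside), 90 mm free length; this point is 89 mm above the underside.
- egg_1: red foil-wrapped chocolate egg with a thin gold band, 27 mm diameter, 33 mm long (along its y), 20 g; origin at its centre. Starts in the trug.
- egg_2: gold foil-wrapped chocolate egg with a thin gold band, 27 mm diameter, 33 mm long (along its y), 20 g; origin at its centre. Starts in the trug.
- egg_3: blue foil-wrapped chocolate egg with a thin gold band, 27 mm diameter, 33 mm long (along its y), 20 g; origin at its centre. Starts in the trug.
- egg_4: green foil-wrapped chocolate egg with a thin gold band, 27 mm diameter, 33 mm long (along its y), 20 g; origin at its centre. Starts in the trug.
- egg_5: pink foil-wrapped chocolate egg with a thin gold band, 27 mm diameter, 33 mm long (along its y), 20 g; origin at its centre. Starts in the trug.
- egg_6: copper foil-wrapped chocolate egg with a thin gold band, 27 mm diameter, 33 mm long (along its y), 20 g; origin at its centre. Starts in the trug.
- service_bell: White domed counter bell on a black base, 80 mm across, 58 mm high, loose; origin under its centre. A bystander.
- cream_jar: Small jar with a white lid, 50 mm across, 60 mm high, loose; origin under its centre. A bystander.
- pastille_tin_3: Flat round yellow tin, 65 mm across, 36 mm high, loose; origin under its centre. A bystander.

How it is judged (in metres and radians):
On the way, in this order (a step that is already met when the one before it is completed fails the run):
1. the bolt is drawn: at least 19 of its 22 mm (value of joint hopper_bolt above 0.019 m), for 0.1 s.
2. the lid is slid open: at least 95 of its 105 mm (value of joint hopper_lid above 0.095 m), for 0.1 s.
3. the trug is tipped by more than 30 degrees close above the mouth: its origin within 0.18 m of the mouth's centre horizontally and less than 0.36 m above the counter (angle between trug's own z axis and vertical above 0.52 rad and horizontal distance between trug and hopper_mouth below 0.18 m and height (world z) of trug below 0.36 m), for 0.1 s.
At the end, for the whole second after the job is handed in: All six eggs lie at rest inside the hopper (within its inside, centres lower than 125 mm), the bolt is drawn at least 19 mm and the lid open at least 90 mm, and the trug stands upright (within 4.5 degrees) on the counter (underside within 6 mm of it), released and at rest (x of egg_1 in the frame of hopper between -0.065 and 0.065 m and y of egg_1 in the frame of hopper between -0.056 and 0.056 m and height (world z) of each of egg_1, egg_2, egg_3, egg_4, egg_5, egg_6 below 0.125 m and linear speed of each of egg_1, egg_2, egg_3, egg_4, egg_5, egg_6 below 0.05 m/s and x of egg_2 in the frame of hopper between -0.065 and 0.065 m and y of egg_2 in the frame of hopper between -0.056 and 0.056 m and x of egg_3 in the frame of hopper between -0.065 and 0.065 m and y of egg_3 in the frame of hopper between -0.056 and 0.056 m and x of egg_4 in the frame of hopper between -0.065 and 0.065 m and y of egg_4 in the frame of hopper between -0.056 and 0.056 m and x of egg_5 in the frame of hopper between -0.065 and 0.065 m and y of egg_5 in the frame of hopper between -0.056 and 0.056 m and x of egg_6 in the frame of hopper between -0.065 and 0.065 m and y of egg_6 in the frame of hopper between -0.056 and 0.056 m and value of joint hopper_bolt above 0.019 m and value of joint hopper_lid above 0.09 m and angle between trug's own z axis and vertical below 0.08 rad and height (world z) of trug below 0.006 m and linear speed of trug below 0.03 m/s); the robot touches nothing.
It fails at once if the bell, the cream jar or the yellow tin is shifted by more than 30 mm (distance of any of service_bell, cream_jar, pastille_tin_3 from where it was at the start of the episode above 0.03 m).
It fails at once if the trug is dropped: it moves faster than 0.5 m/s while the fingers do not hold it (linear speed of trug above 0.5 m/s and contact force between the fingers and trug below 0.1 N).
It fails at once if the trug is tipped by more than 45 degrees more than 0.42 m above the counter (angle between trug's own z axis and vertical above 0.78 rad and height (world z) of trug above 0.42 m).
It also fails if it takes over 72 s, if anything falls off the work surface, if the arm or the gripper's body presses on something with over 40 N, if the wrist force passes 120 N, or if a joint passes its speed limit or range.

## Robot

A 6-joint arm with a two-finger parallel gripper is mounted at the origin on a cart in front of the work surface, level with it; the furniture and walls round the work are solid. World frame = base frame: x ahead of the robot, y to its left, z up, the work surface at z = 0. Lengths are in m, angles in degrees, forces in N, time in s.
With the tool pointing down it reaches from about 0.3 to 0.75 m from the base axis. Payload 8.5 kg.
Tool frame: the origin (TCP) lies between the finger pads; the fingertips stand 25 mm ahead of it and the grasp point (between the pads) lies 6 mm ahead of it; x points along the fingers, y is the direction in which the jaws open and shut, and the axes are right-handed (so a half turn about x gives the same grasp; the last joint's range is limited). The gripper opens to 85 mm and grips with 20 to 120 N. Pads are 22 mm wide; open, the fingers measure 114 mm over their backs; the gripper's body (76 mm by 85 mm) begins 54 mm behind the grasp point. The pads swing forward as they close: fully open they stand 13 mm farther back than shut.
Start: joints at [-85.388, 21.807, 74.336, -0, 83.858, -12.336], TCP at [0.16, -0.526, 0.256] pointing down, gripper open.
Joint ranges: [-178.18, 178.18], [-50.72, 133.34], [12.68, 142.11], [-81.47, 261.47], [9.98, 163.14], [-165.26, 165.26]. Speed limits (degrees/s): [136.94, 136.94, 180, 180, 180, 180].

## Interface

Orientations are given as a 3x3 rotation matrix whose columns are the frame's x, y, z axes.
In Python, from rig import sensors, get_image, workorder gives the robot as it stands.
- The arm moves only by the tool arm_command, never from a script. Its argument "plan" is a list that holds one entry, the list of rows, each a list of 6 numbers: the shift along the tool's x, y, z in units of 25 mm (1.0 is 25 mm), then the turn, a rotation vector about the tool's x, y, z in units of 6 degrees (1.0 is 6 degrees). In form: [[[dx, dy, dz, ax, ay, az], ...]]. A call has 1 to 10 rows; each row is the pose to reach, as a shift and turn from the pose commanded when the call began, along the tool's axes at that moment; what a row does not reach only later rows make up. A row lasts 1/10 s, in which the tool goes at most 50 mm and 8.59 degrees, less where a joint would pass 70% of its speed; a pose out of reach is approached as far as the arm can. A call with a gripper value outside its range is refused whole. "jaw" is the closure, from 0 (fully open) to 1 (shut), set as the call begins (left out, the last holds). The fingers move at their own pace and stop on an object; "newtons" is the grip in N (left out, the last holds). Time passes only in rows, so rows that repeat a pose let the fingers close. It gives the time, the measured TCP pose, the force and the opening at its end, in the units of the state.
- sensors.observe(): the state, without advancing time (a new reading comes with each control period).
- get_image(name): name is "scene" or "top" or "wrist"; returns a dict with "img" (420x560x3 uint8, red, green, blue), "fx", "fy", "cx", "cy" (pixels), "T" (4x4, takes a point from camera to world coordinates). Camera axes: x right, y up, looking along -z (the intrinsics and any distortion apply to the point x, -y, -z); pixel columns grow to the right and rows downward; lengths in m; the calibration is good to about 2 mm. The wrist camera is an equidistant fisheye: a pixel r from the principal point sees the ray r / f radians off the axis. A picture is of the moment at which its call begins. There is no depth.
- workorder.close_job(): hands the job in, once; it reports no verdict.
The state is a dict: "time_s": time; "q": joint angles; "qvel": joint speeds; "joint_efforts": joint torques, N m; "position": TCP position; "tool_rot": TCP orientation; "ft_force": force on the tool from outside, world axes, zero at the start; "wrist_torque": the same for the moment, N m; "grip_width": finger opening in m.
Only numpy, scipy, OpenCV 4.12 (cv2) and the standard library are available. Lean on these libraries where they do the work, as an engineer would, in place of code of your own. Each camera call takes 0.05 s, during which the arm holds its last target. There are 200 camera calls.

## Working session

There is one attempt and no reset: what is moved stays moved. The work goes in short steps, Python scripts to look and compute and a tool call to move; the robot and the scene stay as the last step left them, time stands still between calls to the robot, and variables do not carry over. Pictures are saved under pics/ and viewed, about 8 in all and at most 12, crops included, and the job is handed in when it is done.

Besides the shell and the picture viewer there is one more tool, called as name(argument=value, ...), one argument or row to a line, values as JSON. arm_command: Moves the arm, as the interface text tells. Its arguments: {"type":"object","properties":{"plan":{"type":"array","items":{"type":"array","items":{"type":"array","items":{"type":"number"}}}},"jaw":{"type":"number"},"newtons":{"type":"number"}},"required":["plan"]}

```bash
mkdir -p pics
python3 - <<'E'
from rig import sensors,get_image
import cv2,numpy as np
s=sensors.observe(); print(s['time_s'],s['position'],np.round(s['tool_rot'],3).tolist(),s['grip_width'])
for n in ['top','scene']:
    d=get_image(n); cv2.imwrite(f'pics/{n}0.png',cv2.resize(d['img'][:,:,::-1],(800,600),interpolation=cv2.INTER_CUBIC))
    print(n,d['fx'],d['fy'],d['cx'],d['cy'],np.round(d['T'],4).tolist())
E
```

```text
0.0 [ 0.16030091 -0.52585351  0.25569472] [[-0.0, 0.291, -0.957], [0.001, -0.957, -0.291], [-1.0, -0.001, -0.0]] 0.08534884036307272
top 394.33005237246226 394.33005237246226 282.75601891341546 211.27968977884981 [[-0.0101, 0.9945, -0.1043, 0.4339], [-0.9999, -0.0091, 0.0108, 0.3454], [0.0097, 0.1044, 0.9945, 0.9987], [0.0, 0.0, 0.0, 1.0]]
scene 544.1967707747388 544.1967707747388 282.58456897808395 203.16991051827313 [[0.3971, 0.5678, -0.7211, -0.1871], [-0.9177, 0.2355, -0.3199, 0.0182], [-0.0119, 0.7888, 0.6146, 0.7532], [0.0, 0.0, 0.0, 1.0]]
```

View pics/top0.png

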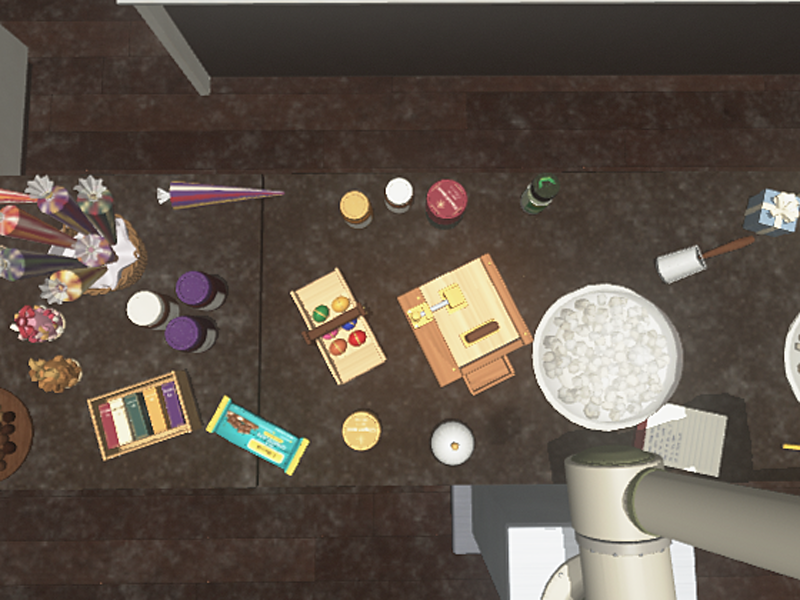

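View pics/scene0.png

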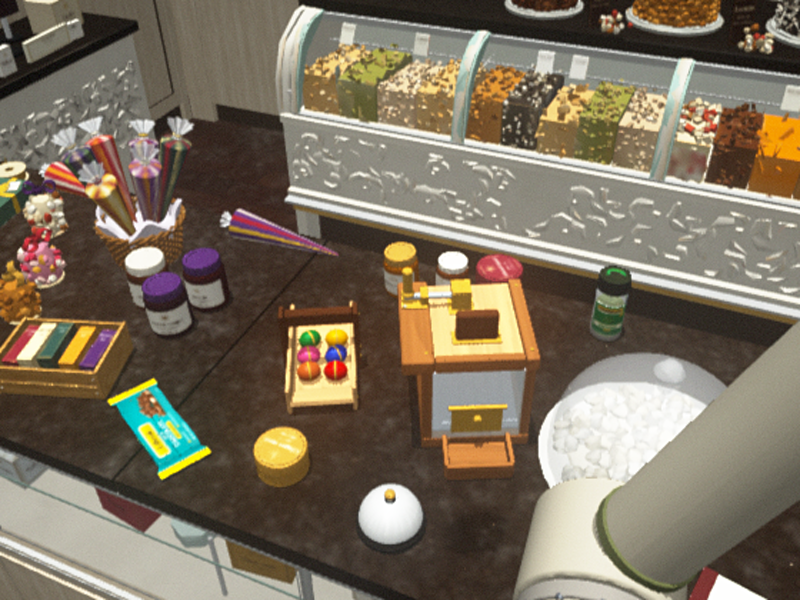

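The top view shows the hopper at about (465,325), its lid grip at (482,331) and the bolt knob near (418,316). The trug handle is at (336,323), the bell at (453,443), the yellow tin at (361,431) and the jar at (399,193). The hopper and trug are both yawed about 25°. I'll enlarge this area and fit the poses.

```bash
cat > h.py <<'E'
import numpy as np,cv2
from rig import sensors,get_image
def ray(d,u,v):
    T=np.array(d['T']); r=T[:3,:3]@np.array([(u-d['cx'])/d['fx'],-(v-d['cy'])/d['fy'],-1]); return T[:3,3],r
def atz(d,u,v,z):
    o,r=ray(d,u,v); return o+r*(z-o[2])/r[2]
def proj(d,P):
    T=np.array(d['T']); p=(np.asarray(P)-T[:3,3])@T[:3,:3]
    return np.stack([d['cx']+d['fx']*p[...,0]/-p[...,2],d['cy']-d['fy']*p[...,1]/-p[...,2]],-1)
def fisheye(d,P):
    T=np.array(d['T']); p=(np.asarray(P)-T[:3,3])@T[:3,:3]; x,y,z=p[...,0],-p[...,1],-p[...,2]
    rho=np.hypot(x,y); k=np.arctan2(rho,z)/rho
    return np.stack([d['cx']+d['fx']*k*x,d['cy']+d['fy']*k*y],-1)
def tf(pose,L):
    x,y,a=pose; c,s=np.cos(np.radians(a)),np.sin(np.radians(a)); L=np.asarray(L,float)
    return np.stack([x+c*L[...,0]-s*L[...,1],y+s*L[...,0]+c*L[...,1],L[...,2]],-1)
E
python3 - <<'E'
from h import *
d=get_image('top'); cv2.imwrite('pics/topc.png',cv2.resize(d['img'][161:287,196:392,::-1],None,fx=4,fy=4,interpolation=cv2.INTER_CUBIC))
for n,u,v,z in [('grip',482,326,.184),('handle',336,323,.1),('knob',416,308,.2)]: print(n,atz(d,u*.7,v*.7,z))
E
```

```text
grip [0.48303828 0.22382421 0.184     ]
handle [0.49512334 0.44450703 0.1       ]
knob [0.50862955 0.31971882 0.2       ]
```

View pics/topc.png

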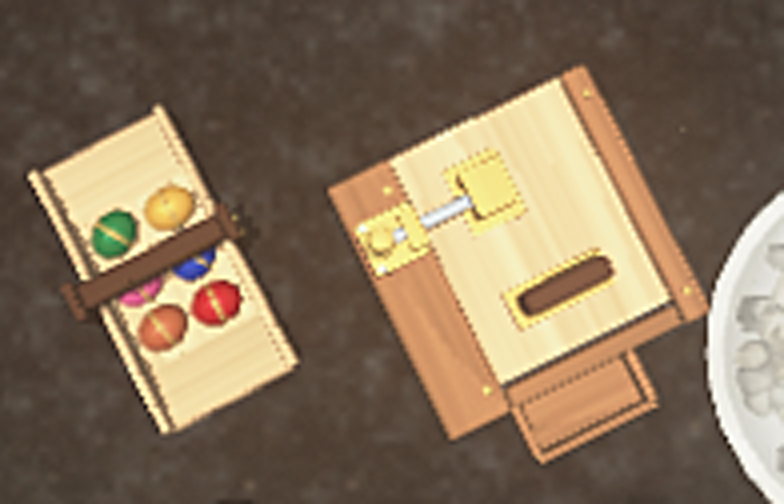

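The crop gives the knob top at (378,237), the grip block top from (522,300) to (610,268), and the handle bar from (72,303) to (235,222). The rail corners are at (331,189), (450,438), (583,67) and (708,308).

Run:
```python
from h import *
from scipy.optimize import least_squares as ls
d=get_image('top')
raw=lambda a:np.array(a,float)/4+[196,161]
px=raw([(378,237),(566,285),(331,189),(450,438),(583,67),(708,308)])
def L(p): return np.array([(.035,.074,.2),(-.03,0,.184),(.076,p[3],.154),(-.076,p[3],.154),(.076,p[3]-.158,.152),(-.076,p[3]-.158,.152)])
f=lambda p:(proj(d,tf(p[:3],L(p)))-px).ravel()
r=ls(f,[.5,.22,25,.09],x_scale=[.01,.01,1,.01]); H=r.x; print('hopper',H,np.round(r.fun.reshape(-1,2),1).tolist())
pt=raw([(72,303),(235,222),(40,172),(158,106),(165,432),(298,363)])
def Lt(): return np.array([(0,.053,.1),(0,-.053,.1),(.09,.045,.042),(.09,-.045,.042),(-.09,.045,.042),(-.09,-.045,.042)])
M=Lt()
g=lambda p:(proj(d,tf(p[:3],np.array([(0,p[3],.1),(0,-p[3],.1),(.09,p[4],p[5]),(.09,-p[4],p[5]),(-.09,p[4],p[5]),(-.09,-p[4],p[5])])))-pt).ravel()
r=ls(g,[.49,.44,27,.053,.045,.035],x_scale=[.01,.01,1,.01,.01,.01]); T=r.x; print('trug',T,np.round(r.fun.reshape(-1,2),1).tolist())
for n,l in [('knob',(.035,.074,.188)),('knob drawn',(.035,.096,.188)),('grip',(-.03,0,.17)),('mouth',(-.0105,0,.152)),('gripopen',(.075,0,.17))]: print(n,tf(H[:3],l))
for n,u,v,z in [('bell',453,443,.03),('tin',361,431,.036),('jar',399,193,.06),('amberjar',355,208,.06)]: print(n,atz(d,u*.7,v*.7,z))
```

```text
hopper [ 0.49968365  0.23768592 25.60760372  0.08672169] [[0.8, -0.1], [-0.4, 1.0], [-1.8, -0.7], [-0.0, 0.9], [0.2, -1.8], [1.1, 0.6]]
trug [ 0.49497496  0.44666731 27.0663894   0.05157824  0.04337976  0.03332485] [[-0.0, -0.1], [-0.4, -0.8], [-1.0, -0.2], [1.0, 0.2], [1.0, 0.2], [-0.5, 0.7]]
knob [0.49926258 0.31954447 0.188     ]
knob drawn [0.48975406 0.33938353 0.188     ]
grip [0.4726304  0.22471976 0.17      ]
mouth [0.49021501 0.23314776 0.152     ]
gripopen [0.56731679 0.27010133 0.17      ]
bell [0.29534732 0.25466507 0.03      ]
tin [0.31769478 0.40924586 0.036     ]
jar [0.71950922 0.3418453  0.06      ]
amberjar [0.69381573 0.41705745 0.06      ]
```

```bash
cat >> h.py <<'E'
from scipy.spatial.transform import Rotation as Ro
H=(.4997,.2377,25.6); TR=(.4950,.4467,27.1)
def tgt(yaw,tilt=0):
    c,s=np.cos(np.radians(yaw)),np.sin(np.radians(yaw))
    return np.array([[0,c,s],[0,s,-c],[-1,0,0]])@Ro.from_euler('z',tilt,degrees=True).as_matrix()
def row(p,yaw,tilt=0,frm=None):
    "one row from pose frm (p,R) (default measured) to TCP p"
    if frm is None:
        s=sensors.observe(); frm=(np.array(s['position']),np.array(s['tool_rot']))
    R=tgt(yaw,tilt)
    return np.round(np.r_[frm[1].T@(np.array(p)-frm[0])/.025,(Ro.from_matrix(frm[1].T@R)).as_rotvec(degrees=True)/6],2).tolist()
E
python3 - <<'E'
from h import *
k=tf(H,(.035,.074,.26))
print(row(k,25.6)); print(row([.42,0,.26],-23))
E
```

```text
[-0.13, -28.4, -22.83, -16.44, -0.01, 0.0]
[-0.14, -17.1, -16.07, -8.34, -0.0, 0.01]
```

arm_command(
  plan=[
    [[-0.1, -1.7, -1.5, -0.8, 0, 0], [-0.1, -3.4, -3, -1.6, 0, 0], [-0.1, -5.1, -4.5, -2.4, 0, 0], [-0.1, -6.8, -6.0, -3.3, 0, 0], [-0.1, -8.5, -7.5, -4.2, 0, 0], [-0.1, -10.2, -9, -5.1, 0, 0], [-0.1, -11.9, -10.5, -6, 0, 0], [-0.1, -13.6, -12, -6.9, 0, 0], [-0.1, -15.3, -13.5, -7.8, 0, 0], [-0.1, -17, -15, -8.7, 0, 0]],
  ],
)

```text
time_s: 1.2
position: [0.3677, -0.0691, 0.259]
tool_rot: [[0.001, 0.936, -0.353], [-0.0, -0.353, -0.936], [-1.0, 0.001, 0.0]]
ft_force: [1.2, -1.3, -0.2]
grip_width: 0.0854
```

Run:
```python
from h import *
s=sensors.observe(); print(s['position'],s['q'])
print(row(tf(H,(.035,.074,.255)),25.6))
```

```text
[ 0.36773251 -0.06907034  0.25900974] [-2.89389461e+01  3.61677656e+00  9.85500390e+01 -2.14153068e-03
  7.77978229e+01 -8.28546365e+00]
[0.16, -0.56, -16.4, -7.71, 0.0, -0.0]
```

arm_command(
  plan=[
    [[0.1, -0.3, -1.9, -0.9, 0, 0], [0.1, -0.5, -3.8, -1.8, 0, 0], [0.1, -0.5, -5.7, -2.7, 0, 0], [0.1, -0.5, -7.6, -3.6, 0, 0], [0.1, -0.5, -9.5, -4.5, 0, 0], [0.1, -0.5, -11.4, -5.4, 0, 0], [0.1, -0.5, -13.2, -6.2, 0, 0], [0.1, -0.5, -15, -7.0, 0, 0], [0.1, -0.56, -16.2, -7.7, 0, 0], [0.1, -0.56, -16.4, -7.7, 0, 0]],
  ],
  jaw=0.4,
)

```text
time_s: 2.2
position: [0.5005, 0.3197, 0.2553]
tool_rot: [[-0.001, 0.902, 0.432], [0.0, 0.432, -0.902], [-1.0, -0.001, -0.0]]
ft_force: [-0.2, -0.6, -0.6]
grip_width: 0.0517
```

Run:
```python
from h import *
s=sensors.observe(); print(s['position'],s['q'],s['grip_width'])
print(row(tf(H,(.035,.074,.255)),25.6))
d=get_image('wrist'); im=d['img'][:,:,::-1].copy()
print(d['fx'],d['cx'],d['cy'])
for l in [(.035,.074,.2),(-.03,.025,.184),(-.03,-.025,.184)]:
    u=fisheye(d,tf(H,l)); print(u); cv2.drawMarker(im,tuple(int(round(x)) for x in u),(255,0,255),0,10)
cv2.imwrite('pics/w1.png',cv2.resize(im,(800,600),interpolation=cv2.INTER_CUBIC))
```

```text
[0.50050408 0.31974785 0.2553237 ] [ 2.11522629e+01  2.63349676e+01  6.70667879e+01  2.44486920e-02
  8.66413158e+01 -4.45913626e+00] 0.05166540262444944
[0.01, -0.05, -0.01, 0.0, -0.0, 0.01]
325.19226210127806 277.45254421184217 213.11064912583362
[276.66762649 249.28528387]
[184.52705305 302.39910477]
[193.69995796 354.7555342 ]
```

View pics/w1.png

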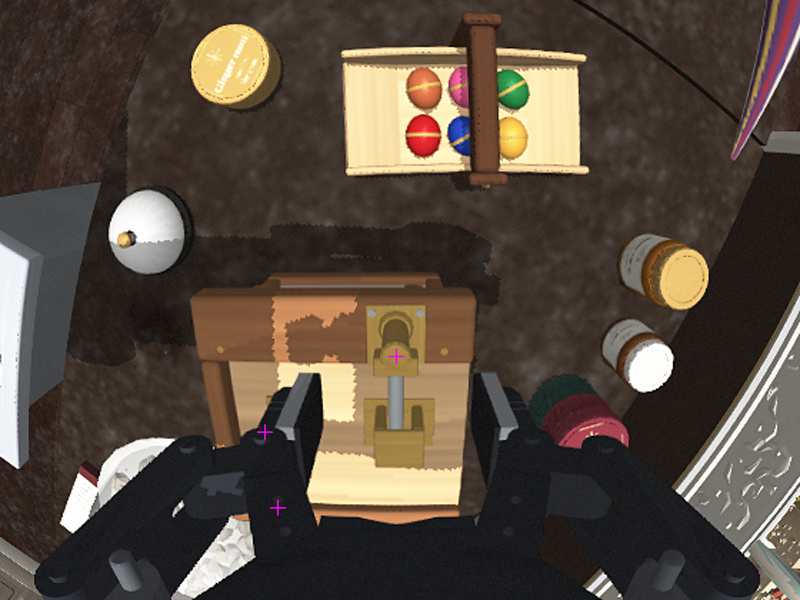

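The knob top appears at (396,354), within a pixel or two of the prediction. I'll descend and grip.

arm_command(
  plan=[
    [[0.8, -0.05, 0, 0, 0, 0], [1.6, -0.05, 0, 0, 0, 0], [2.1, -0.05, 0, 0, 0, 0], [2.35, -0.05, 0, 0, 0, 0], [2.35, -0.05, 0, 0, 0, 0]],
  ],
)

```text
time_s: 2.75
position: [0.499, 0.3157, 0.1972]
tool_rot: [[-0.001, 0.904, 0.427], [-0.001, 0.427, -0.904], [-1.0, -0.001, 0.0]]
ft_force: [0.6, -0.2, -0.4]
grip_width: 0.0513
```

arm_command(
  plan=[
    [[0, 0, 0, 0, 0, 0], [0, 0, 0, 0, 0, 0], [0, 0, 0, 0, 0, 0], [0, 0, 0, 0, 0, 0], [0, 0, 0, 0, 0, 0]],
  ],
  jaw=1,
  newtons=30,
)

```text
time_s: 3.25
position: [0.5007, 0.3171, 0.1986]
tool_rot: [[0.005, 0.904, 0.428], [0.002, 0.428, -0.904], [-1.0, 0.005, 0.0]]
ft_force: [6.4, 3.4, -1.1]
grip_width: 0.0108
```

arm_command(
  plan=[
    [[0, 0, -0.2, 0, 0, 0], [0, 0, -0.4, 0, 0, 0], [0, 0, -0.6, 0, 0, 0], [0, 0, -0.8, 0, 0, 0], [0, 0, -0.9, 0, 0, 0], [0, 0, -1.0, 0, 0, 0], [0, 0, -1.0, 0, 0, 0]],
  ],
)

```text
time_s: 3.95
position: [0.4925, 0.3344, 0.1986]
tool_rot: [[0.008, 0.905, 0.425], [-0.009, 0.425, -0.905], [-1.0, 0.004, 0.012]]
ft_force: [16.3, -25.0, 0.6]
grip_width: 0.0109
```

arm_command(
  plan=[
    [[0, 0, 0.1, 0, 0, 0], [0, 0, 0.1, 0, 0, 0], [0, 0, 0.1, 0, 0, 0], [-1, 0, 0.1, 0, 0, 0], [-2, 0, 0.1, 0, 0, 0], [-2.4, 0, 0.1, 0, 0, 0]],
  ],
  jaw=0.4,
)

```text
time_s: 4.55
position: [0.4897, 0.3376, 0.2599]
tool_rot: [[0.003, 0.903, 0.429], [0.002, 0.429, -0.903], [-1.0, 0.004, -0.0]]
ft_force: [0.1, 0.4, 1.0]
grip_width: 0.0511
```

Run:
```python
from h import *
s=sensors.observe(); print(s['position'],s['ft_force'])
print(row(tf(H,(-.03,0,.25)),25.6))
d=get_image('wrist'); im=d['img'][:,:,::-1].copy()
for l in [(.035,.074,.2),(.035,.096,.2)]:
    u=fisheye(d,tf(H,l)); print(u); cv2.drawMarker(im,tuple(int(round(x)) for x in u),(255,0,255),0,6)
cv2.imwrite('pics/w2.png',cv2.resize(im[120:330,140:420],(800,600),interpolation=cv2.INTER_CUBIC))
```

```text
[0.48968903 0.33756262 0.25993719] [0.08434459 0.36105718 0.9694193 ]
[0.39, -2.55, 3.78, -0.03, -0.0, -0.04]
[279.78635905 276.88325365]
[279.72227216 244.08114443]
```

View pics/w2.png

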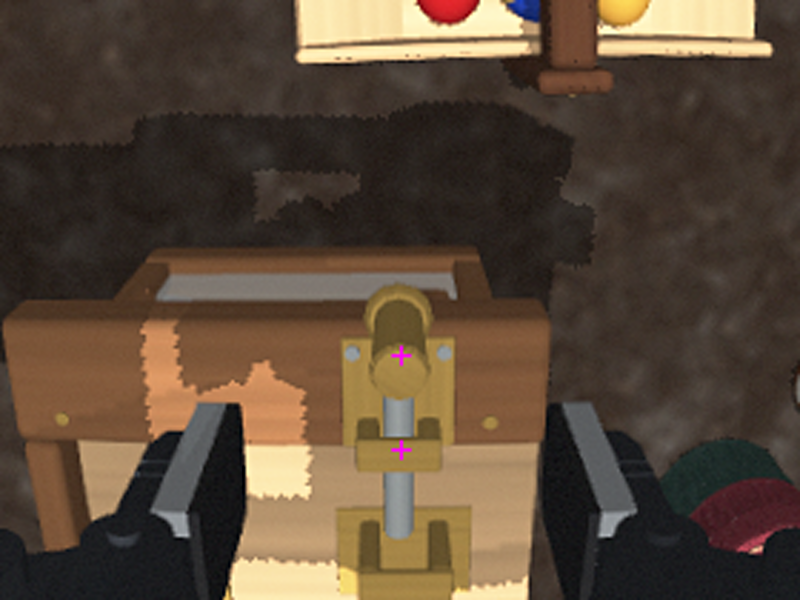

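The knob disc is at (399,370) and the fully drawn prediction is (401,356), so the bolt may be about 3 mm short. I'll regrip and pull further.

arm_command(
  plan=[
    [[1, 0, 0, 0, 0, 0], [2, 0, 0, 0, 0, 0], [2.5, 0, 0, 0, 0, 0], [2.5, 0, 0, 0, 0, 0]],
  ],
)

```text
time_s: 5.0
position: [0.4884, 0.3366, 0.1922]
tool_rot: [[-0.005, 0.904, 0.428], [-0.002, 0.428, -0.904], [-1.0, -0.005, -0.0]]
ft_force: [-0.9, -0.5, 0.1]
grip_width: 0.0514
```

arm_command(
  plan=[
    [[0, 0, 0, 0, 0, 0], [0, 0, 0, 0, 0, 0], [0, 0, 0, 0, 0, 0], [0, 0, 0, 0, 0, 0], [0, 0, 0, 0, 0, 0]],
  ],
  jaw=1,
  newtons=60,
)

```text
time_s: 5.5
position: [0.4909, 0.3375, 0.1961]
tool_rot: [[0.005, 0.904, 0.428], [0.002, 0.428, -0.904], [-1.0, 0.005, -0.0]]
ft_force: [5.8, 4.2, -0.9]
grip_width: 0.0102
```

arm_command(
  plan=[
    [[0, 0, -0.1, 0, 0, 0], [0, 0, -0.2, 0, 0, 0], [0, 0, -0.3, 0, 0, 0], [0, 0, -0.3, 0, 0, 0], [0, 0, -0.3, 0, 0, 0], [0, 0, -0.3, 0, 0, 0]],
  ],
)

```text
time_s: 6.1
position: [0.4905, 0.3386, 0.1961]
tool_rot: [[0.008, 0.905, 0.425], [-0.009, 0.425, -0.905], [-1.0, 0.004, 0.012]]
ft_force: [16.8, -26.6, -0.8]
grip_width: 0.0101
```

It hit a hard stop: only 1 mm of motion at 30 N. The bolt is drawn, so I'll release it and go to the lid grip.

arm_command(
  plan=[
    [[0, 0, 0.0, 0, 0, 0], [0, 0, 0.0, 0, 0, 0], [0, 0, 0.0, 0, 0, 0], [-1, 0, 0.0, 0, 0, 0], [-2, 0, 0.0, 0, 0, 0], [-2.4, 0, 0.0, 0, 0, 0], [-2.4, 0, 0.0, 0, 0, 0]],
  ],
  jaw=0.4,
)

```text
time_s: 6.8
position: [0.4864, 0.3441, 0.2562]
tool_rot: [[0.002, 0.903, 0.429], [0.001, 0.429, -0.903], [-1.0, 0.003, -0.0]]
ft_force: [0.6, 0.3, -0.1]
grip_width: 0.0513
```

Run:
```python
from h import *
s=sensors.observe(); print(s['position'],s['ft_force'])
print(row(tf(H,(-.03,0,.245)),25.6))
```

```text
[0.48640688 0.34408074 0.25621076] [ 0.57294156  0.27534858 -0.06779028]
[0.44, -2.54, 4.08, -0.04, -0.0, -0.03]
```

arm_command(
  plan=[
    [[0.1, -0.7, 1.1, 0, 0, 0], [0.2, -1.4, 2.2, 0, 0, 0], [0.4, -2.1, 3.3, 0, 0, 0], [0.4, -2.54, 4.1, 0, 0, 0], [0.4, -2.54, 4.1, 0, 0, 0], [1.4, -2.54, 4.1, 0, 0, 0], [2.4, -2.54, 4.1, 0, 0, 0], [3.0, -2.54, 4.1, 0, 0, 0], [3.0, -2.54, 4.1, 0, 0, 0]],
  ],
)

```text
time_s: 7.7
position: [0.4716, 0.2242, 0.1775]
tool_rot: [[-0.005, 0.903, 0.429], [-0.001, 0.429, -0.903], [-1.0, -0.005, -0.001]]
ft_force: [0.1, 0.6, 0.4]
grip_width: 0.051
```

arm_command(
  plan=[
    [[0, 0, 0, 0, 0, 0], [0, 0, 0, 0, 0, 0], [0, 0, 0, 0, 0, 0], [0, 0, 0, 0, 0, 0], [0, 0, 0, 0, 0, 0]],
  ],
  jaw=1,
  newtons=40,
)

```text
time_s: 8.2
position: [0.4734, 0.2242, 0.181]
tool_rot: [[0.002, 0.904, 0.428], [0.001, 0.428, -0.904], [-1.0, 0.003, 0.0]]
ft_force: [1.8, 3.4, 5.1]
grip_width: 0.0137
```

Gripped (13.7 mm). Now I'll slide the lid 105 mm plus a bit along tool +y.

arm_command(
  plan=[
    [[0, 0.4, 0, 0, 0, 0], [0, 0.9, 0, 0, 0, 0], [0, 1.4, 0, 0, 0, 0], [0, 1.9, 0, 0, 0, 0], [0, 2.4, 0, 0, 0, 0], [0, 2.9, 0, 0, 0, 0], [0, 3.4, 0, 0, 0, 0], [0, 3.9, 0, 0, 0, 0], [0, 4.2, 0, 0, 0, 0], [0, 4.3, 0, 0, 0, 0]],
  ],
)

```text
time_s: 9.2
position: [0.5684, 0.2698, 0.181]
tool_rot: [[-0.005, 0.903, 0.429], [-0.002, 0.429, -0.903], [-1.0, -0.005, -0.001]]
ft_force: [-18.9, -6.2, 18.3]
grip_width: 0.0135
```

arm_command(
  plan=[
    [[0, 0, 0, 0, 0, 0], [0, 0, 0, 0, 0, 0], [0, 0, 0, 0, 0, 0]],
  ],
)

```text
time_s: 9.5
position: [0.5683, 0.2698, 0.181]
tool_rot: [[-0.003, 0.903, 0.429], [-0.001, 0.429, -0.903], [-1.0, -0.003, -0.001]]
ft_force: [-11.1, -1.3, 10.3]
grip_width: 0.0132
```

arm_command(
  plan=[
    [[0, 0, 0, 0, 0, 0], [0, 0, 0, 0, 0, 0], [0, 0, 0, 0, 0, 0], [-1, 0, 0, 0, 0, 0], [-2, 0, 0, 0, 0, 0], [-3, 0, 0, 0, 0, 0], [-3.5, 0, 0, 0, 0, 0], [-3.5, 0, 0, 0, 0, 0]],
  ],
  jaw=0.4,
)

```text
time_s: 10.3
position: [0.5705, 0.2699, 0.2693]
tool_rot: [[0.003, 0.904, 0.428], [0.001, 0.428, -0.904], [-1.0, 0.003, 0.001]]
ft_force: [0.4, -0.5, -0.2]
grip_width: 0.0513
```

Run:
```python
from h import *
s=sensors.observe(); print(s['position'],s['ft_force'])
print(row(tf(TR,(0,0,.25)),27.1))
```

```text
[0.57052929 0.26989607 0.26927852] [ 0.35268876 -0.50112922 -0.20734962]
[0.77, 0.29, -7.69, -0.29, 0.01, -0.03]
```

arm_command(
  plan=[
    [[0, 0, -1.3, 0, 0, 0], [0, 0.1, -2.8, -0.1, 0, 0], [0, 0.2, -4.3, -0.2, 0, 0], [0.4, 0.3, -5.8, -0.3, 0, 0], [0.8, 0.3, -7.2, -0.3, 0, 0], [0.8, 0.3, -7.7, -0.3, 0, 0], [0.8, 0.3, -7.7, -0.3, 0, 0]],
  ],
)

```text
time_s: 11.0
position: [0.4936, 0.448, 0.2464]
tool_rot: [[-0.001, 0.889, 0.458], [-0.001, 0.458, -0.889], [-1.0, -0.002, 0.0]]
ft_force: [0.7, 0.6, -0.2]
grip_width: 0.0513
```

Run:
```python
from h import *
s=sensors.observe(); print(s['position'],s['ft_force'])
print(row(tf(TR,(0,0,.095)),27.1))
d=get_image('wrist'); im=d['img'][:,:,::-1].copy()
for l in [(0,.05,.1),(0,-.05,.1),(0,0,.1)]:
    u=fisheye(d,tf(TR,l)); cv2.drawMarker(im,tuple(int(round(x)) for x in u),(255,0,255),0,8)
for l in [(.075,0,.184),(.035,.096,.2)]:
    u=fisheye(d,tf(H,l)); cv2.drawMarker(im,tuple(int(round(x)) for x in u),(255,255,0),0,8)
cv2.imwrite('pics/w3.png',cv2.resize(im,(800,600),interpolation=cv2.INTER_CUBIC))
d=get_image('top'); np.save('top_after.npy',d['img']); cv2.imwrite('pics/t3.png',cv2.resize(d['img'][130:300,180:420,::-1],(800,567),interpolation=cv2.INTER_CUBIC))
```

```text
[0.49355432 0.44796678 0.24644103] [ 0.65339814  0.61832672 -0.19250866]
[6.06, 0.04, 0.07, 0.03, 0.0, 0.02]
```

View pics/w3.png

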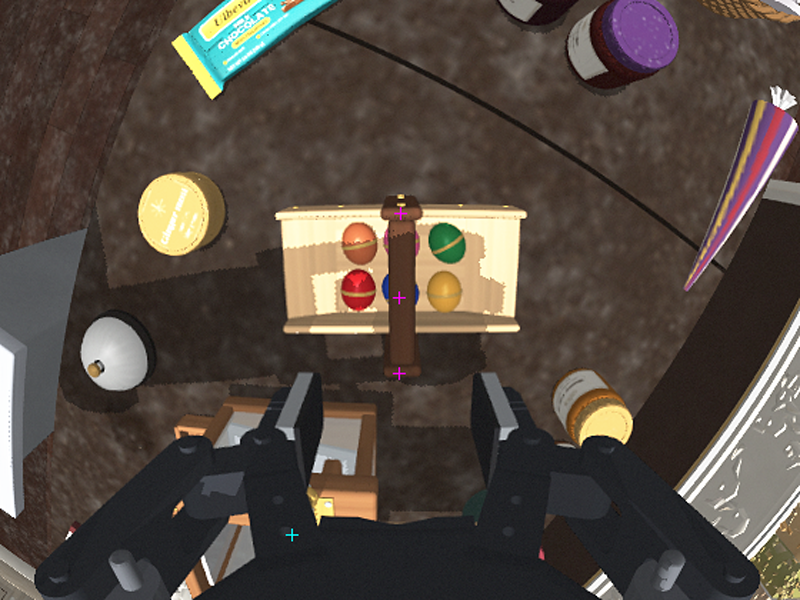

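View pics/t3.png

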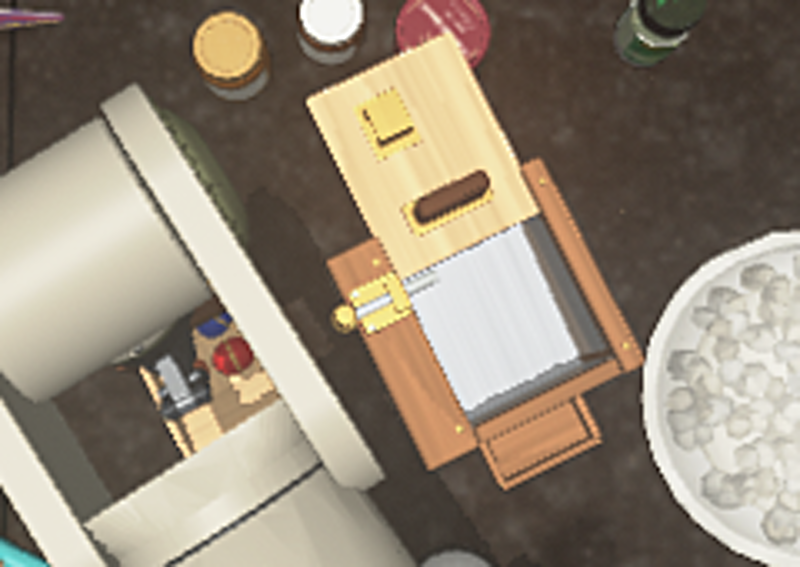

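The handle is centred under the gripper, with its bar at (400,298) as predicted. The lid is open, and the bolt knob stands past the rail at (342,317) in the top crop. I'll check the bolt travel once more numerically before lifting the trug.

Run:
```python
from h import *
a=cv2.resize(cv2.imread('pics/top0.png'),(560,420),interpolation=cv2.INTER_AREA)[:,:,::-1]
b=np.load('top_after.npy'); d=get_image('top'); s=get_image('scene')
s0=cv2.resize(cv2.imread('pics/scene0.png'),(560,420),interpolation=cv2.INTER_AREA)[:,:,::-1]
def lab(im,d):
    im=im.copy()
    for k in (0,.022):
        pass
    return im
out=[]
for im,dd in [(a,d),(b,d),(s0,s),(s['img'],s)]:
    u0=proj(dd,tf(H,(.035,.085,.19))); x,y=int(u0[0]),int(u0[1]); w=20
    c=cv2.resize(np.ascontiguousarray(im[y-15:y+15,x-w:x+w]),(400,300),interpolation=cv2.INTER_NEAREST)
    for k in (.074,.096):
        for z in (.2,.164):
            p=(proj(dd,tf(H,(.035,k,z)))-[x-w,y-15]+.5)*10; cv2.drawMarker(c,(int(p[0]),int(p[1])),(255,0,255),0,12)
    out.append(c)
o=np.vstack([np.hstack(out[:2]),np.hstack(out[2:])]); cv2.imwrite('pics/cmp.png',o[:,:,::-1])
```

View pics/cmp.png

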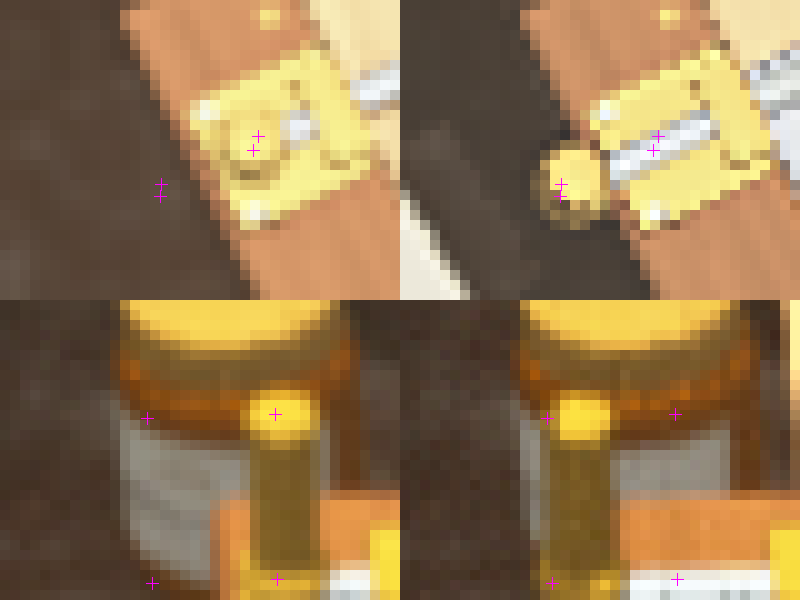

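Both before/after pairs agree: the knob moved about 18 mm, not 22. In the scene pair it went from x=282 to 177, against a full-draw prediction of 147. Both pulls ended at the same roughly 30 N, so that looks like friction from squeezing the knob rather than the end stop. The bolt may therefore not have passed 19 mm, and step 1 has to come before the lid. I'll slide the lid partway shut, push the bolt home with closed fingers without gripping it, then reopen the lid.

Run:
```python
from h import *
s=sensors.observe(); print(s['position'])
R=np.array(s['tool_rot'])
print(row(tf(H,(.076,0,.265)),25.6))
A=(tf(H,(.076,0,.265)),tgt(25.6)); print('push start rel to lid-top at +20mm', row(tf(H,(.035,.069,.25)),25.6,frm=(tf(H,(.02,0,.265)),tgt(25.6))))
```

```text
[0.49535023 0.44572278 0.24790689]
[-0.68, -0.59, 7.57, 0.24, 0.0, -0.01]
push start rel to lid-top at +20mm [0.6, 0.6, -2.76, 0.0, 0.0, 0.0]
```

arm_command(
  plan=[
    [[-0.7, -0.1, 1.5, 0.2, 0, 0], [-0.7, -0.3, 3, 0.2, 0, 0], [-0.7, -0.4, 4.5, 0.2, 0, 0], [-0.7, -0.5, 6, 0.2, 0, 0], [-0.7, -0.6, 7.2, 0.2, 0, 0], [-0.7, -0.6, 7.6, 0.25, 0, 0], [-0.7, -0.6, 7.6, 0.25, 0, 0]],
  ],
)

```text
time_s: 11.9
position: [0.5685, 0.2693, 0.2653]
tool_rot: [[0.0, 0.903, 0.43], [0.0, 0.43, -0.903], [-1.0, 0.0, 0.0]]
ft_force: [0.3, 0.7, 0.9]
grip_width: 0.0509
```

arm_command(
  plan=[
    [[1.2, 0, 0, 0, 0, 0], [2.4, 0, 0, 0, 0, 0], [3.2, 0, 0, 0, 0, 0], [3.4, 0, 0, 0, 0, 0], [3.4, 0, 0, 0, 0, 0]],
  ],
)

```text
time_s: 12.4
position: [0.5674, 0.2718, 0.18]
tool_rot: [[-0.001, 0.901, 0.434], [0.0, 0.434, -0.901], [-1.0, -0.001, -0.0]]
ft_force: [-0.4, 0.2, 0.1]
grip_width: 0.0515
```

arm_command(
  plan=[
    [[0, 0, 0, 0, 0, 0], [0, 0, 0, 0, 0, 0], [0, 0, 0, 0, 0, 0], [0, 0, 0, 0, 0, 0], [0, -0.5, 0, 0, 0, 0], [0, -1, 0, 0, 0, 0], [0, -1.5, 0, 0, 0, 0], [0, -2, 0, 0, 0, 0], [0, -2.2, 0, 0, 0, 0], [0, -2.2, 0, 0, 0, 0]],
  ],
  jaw=1,
  newtons=30,
)

```text
time_s: 13.4
position: [0.5181, 0.2474, 0.1813]
tool_rot: [[0.002, 0.901, 0.433], [0.001, 0.433, -0.901], [-1.0, 0.002, 0.0]]
ft_force: [-2.8, 0.5, 7.5]
grip_width: 0.0139
```

arm_command(
  plan=[
    [[0, 0, 0, 0, 0, 0], [0, 0, 0, 0, 0, 0], [0, 0, 0, 0, 0, 0], [-1, 0, 0, 0, 0, 0], [-2, 0, 0, 0, 0, 0], [-3, 0, 0, 0, 0, 0], [-3.4, 0, 0, 0, 0, 0], [-3.4, 0, 0, 0, 0, 0]],
  ],
  jaw=0.4,
)

```text
time_s: 14.2
position: [0.5185, 0.2474, 0.2658]
tool_rot: [[0.002, 0.901, 0.433], [0.0, 0.433, -0.901], [-1.0, 0.002, 0.0]]
ft_force: [0.4, 0.1, -0.4]
grip_width: 0.0512
```

Run:
```python
from h import *
s=sensors.observe(); print(s['position'],s['ft_force'])
print(row(tf(H,(.035,.066,.25)),25.6))
```

```text
[0.51849252 0.24736647 0.26579636] [ 0.3948687   0.09599116 -0.43266062]
[0.63, 0.56, -2.62, 0.01, 0.0, -0.02]
```

arm_command(
  plan=[
    [[0, 0.2, -0.6, 0, 0, 0], [0.2, 0.4, -1.4, 0, 0, 0], [0.4, 0.55, -2.2, 0, 0, 0], [0.6, 0.55, -2.6, 0, 0, 0], [0.6, 0.55, -2.6, 0, 0, 0], [0.6, 0.55, -2.6, 0, 0, 0], [1.4, 0.55, -2.6, 0, 0, 0], [2.0, 0.55, -2.6, 0, 0, 0], [2.3, 0.55, -2.6, 0, 0, 0], [2.3, 0.55, -2.6, 0, 0, 0]],
  ],
  jaw=1,
)

```text
time_s: 15.2
position: [0.5024, 0.3112, 0.2069]
tool_rot: [[-0.001, 0.902, 0.432], [-0.001, 0.432, -0.902], [-1.0, -0.002, -0.0]]
ft_force: [0.4, 1.2, 0.4]
grip_width: -0.0002
```

arm_command(
  plan=[
    [[0, 0, -0.1, 0, 0, 0], [0, 0, -0.2, 0, 0, 0], [0, 0, -0.3, 0, 0, 0], [0, 0, -0.4, 0, 0, 0], [0, 0, -0.4, 0, 0, 0]],
  ],
)

```text
time_s: 15.7
position: [0.4986, 0.3202, 0.2081]
tool_rot: [[0.002, 0.902, 0.433], [-0.002, 0.433, -0.902], [-1.0, 0.001, 0.003]]
ft_force: [2.5, -5.5, 1.1]
grip_width: -0.0003
```

arm_command(
  plan=[
    [[0, 0, -0.06, 0, 0, 0], [0, 0, -0.12, 0, 0, 0], [0, 0, -0.18, 0, 0, 0], [0, 0, -0.2, 0, 0, 0], [0, 0, -0.2, 0, 0, 0]],
  ],
)

```text
time_s: 16.2
position: [0.4982, 0.3212, 0.2083]
tool_rot: [[0.005, 0.903, 0.431], [-0.009, 0.431, -0.903], [-1.0, 0.0, 0.01]]
ft_force: [8.4, -23.3, 3.0]
grip_width: 0.0002
```

arm_command(
  plan=[
    [[0, 0, -0.04, 0, 0, 0], [0, 0, -0.08, 0, 0, 0], [0, 0, -0.1, 0, 0, 0], [0, 0, -0.1, 0, 0, 0]],
  ],
)

```text
time_s: 16.6
position: [0.498, 0.3217, 0.2084]
tool_rot: [[0.006, 0.903, 0.429], [-0.012, 0.429, -0.903], [-1.0, 0.0, 0.014]]
ft_force: [12.3, -32.5, 3.5]
grip_width: 0.0001
```

Run:
```python
from h import *
s=sensors.observe(); p=np.array(s['position']); print(p,s['ft_force'])
c,si=np.cos(np.radians(25.6)),np.sin(np.radians(25.6)); print('hop y',-(p[0]-H[0])*si+(p[1]-H[1])*c)
d=get_image('scene'); s0=cv2.resize(cv2.imread('pics/scene0.png'),(560,420),interpolation=cv2.INTER_AREA)
u=proj(d,tf(H,(.035,.085,.19))); x,y=int(u[0]),int(u[1])
print([proj(d,tf(H,(.035,k,.18))).round(1).tolist() for k in (.074,.096)])
sub=lambda im:cv2.resize(im[y-25:y+25,x-25:x+40],(520,400),interpolation=cv2.INTER_CUBIC)
a,b=sub(s0),sub(np.ascontiguousarray(d['img'][:,:,::-1])); print(x-25,y-25)
cv2.imwrite('pics/cmp2.png',np.hstack([a[:,:400],b[:,:400]]))
```

```text
[0.49801561 0.3216906  0.20835581] [ 12.25910764 -32.53642228   3.5087213 ]
hop y 0.07647326113135615
[[284.2, 198.2], [271.5, 198.6]]
252 168
```

View pics/cmp2.png

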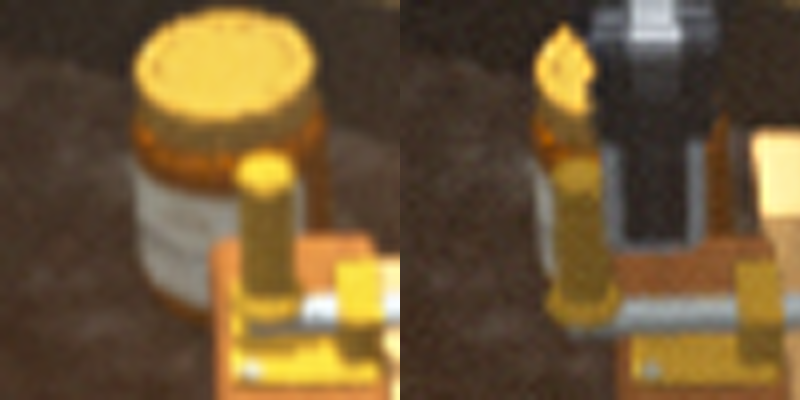

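Run:
```python
from h import *
d=get_image('scene')
s0=cv2.resize(cv2.imread('pics/scene0.png'),(560,420),interpolation=cv2.INTER_AREA).astype(int)
for P in [(-.037,.025,.168),(-.037,-.025,.168),(-.037,0,.168)]: print(proj(d,tf(H,P)).round(1))
u=proj(d,tf(H,(-.037,0,.168)));y=int(round(u[1]))
for yy in (y-2,y+2): print(yy,[(x,int(s0[yy,x].sum())) for x in range(312,358)])
# right rail/left rail outer edges at front corner
for P in [(-.076,.0867,.15),(-.076,-.0713,.15)]: print(proj(d,tf(H,P)).round(1))
t=cv2.resize(cv2.imread('pics/top0.png'),(560,420),interpolation=cv2.INTER_AREA)
td=get_image('top'); np.set_printoptions(linewidth=200)
# block-relative knob in both views
def sep(dd,b,zk): 
    a=proj(dd,tf(H,(-.037,0,.168)));k=proj(dd,tf(H,(.035,.074+b,zk)));return (k-a).round(2)
print([sep(d,b,.18).tolist() for b in (0,.003,.019,.022)])
```

```text
[315.8 229.6]
[346.1 228.6]
[331.  229.1]
227 [(312, 651), (313, 652), (314, 651), (315, 653), (316, 660), (317, 660), (318, 566), (319, 299), (320, 169), (321, 164), (322, 168), (323, 177), (324, 181), (325, 183), (326, 163), (327, 169), (328, 180), (329, 173), (330, 181), (331, 176), (332, 174), (333, 177), (334, 173), (335, 176), (336, 177), (337, 182), (338, 178), (339, 171), (340, 169), (341, 175), (342, 182), (343, 168), (344, 168), (345, 176), (346, 163), (347, 165), (348, 280), (349, 570), (350, 665), (351, 672), (352, 676), (353, 679), (354, 679), (355, 677), (356, 669), (357, 645)]
231 [(312, 653), (313, 654), (314, 648), (315, 633), (316, 636), (317, 620), (318, 452), (319, 238), (320, 159), (321, 161), (322, 167), (323, 182), (324, 177), (325, 175), (326, 176), (327, 170), (328, 170), (329, 172), (330, 173), (331, 176), (332, 185), (333, 176), (334, 169), (335, 170), (336, 169), (337, 166), (338, 167), (339, 174), (340, 170), (341, 165), (342, 167), (343, 172), (344, 170), (345, 168), (346, 162), (347, 171), (348, 305), (349, 556), (350, 661), (351, 667), (352, 668), (353, 676), (354, 681), (355, 682), (356, 678), (357, 671)]
[279.3 255.2]
[377.2 251.8]
[[-46.76, -30.85], [-48.49, -30.79], [-57.72, -30.49], [-59.45, -30.43]]
```

That settles it. Measured against the lid block in the scene view, the bolt went from about 2 mm to about 21 mm. The earlier figure came from a 2.6 px bias and a start slightly off zero. The rigid stop is therefore the true end of travel, so I'll reopen the lid.

arm_command(
  plan=[
    [[0, 0, 0.5, 0, 0, 0], [-0.8, 0, 0.5, 0, 0, 0], [-1.7, 0, 0.5, 0, 0, 0], [-2.0, 0, 0.5, 0, 0, 0], [-2.0, 0, 0.5, 0, 0, 0]],
  ],
  jaw=0.4,
)

```text
time_s: 17.25
position: [0.5003, 0.3167, 0.2584]
tool_rot: [[0.002, 0.901, 0.433], [0.001, 0.433, -0.901], [-1.0, 0.002, 0.0]]
ft_force: [0.8, 0.6, -1.3]
grip_width: 0.051
```

Run:
```python
from h import *
s=sensors.observe(); print(s['position'],s['grip_width']); print(row((.5185,.2474,.258),25.6))
```

```text
[0.50032289 0.31667638 0.25844766] 0.05099717169970586
[0.02, -0.55, 2.81, 0.01, 0.0, -0.02]
```

arm_command(
  plan=[
    [[0, -0.2, 1, 0, 0, 0], [0, -0.4, 2, 0, 0, 0], [0, -0.55, 2.7, 0, 0, 0], [0, -0.55, 2.8, 0, 0, 0], [1, -0.55, 2.8, 0, 0, 0], [2, -0.55, 2.8, 0, 0, 0], [2.9, -0.55, 2.8, 0, 0, 0], [3.1, -0.55, 2.8, 0, 0, 0], [3.1, -0.55, 2.8, 0, 0, 0]],
  ],
)

```text
time_s: 18.15
position: [0.5177, 0.2478, 0.1794]
tool_rot: [[-0.002, 0.901, 0.433], [-0.0, 0.433, -0.901], [-1.0, -0.002, -0.001]]
ft_force: [-0.6, 0.4, 0.6]
grip_width: 0.0512
```

arm_command(
  plan=[
    [[0, 0, 0, 0, 0, 0], [0, 0, 0, 0, 0, 0], [0, 0, 0, 0, 0, 0], [0, 0, 0, 0, 0, 0], [0, 0.5, 0, 0, 0, 0], [0, 1, 0, 0, 0, 0], [0, 1.5, 0, 0, 0, 0], [0, 2, 0, 0, 0, 0], [0, 2.35, 0, 0, 0, 0], [0, 2.35, 0, 0, 0, 0]],
  ],
  jaw=1,
  newtons=40,
)

```text
time_s: 19.15
position: [0.5679, 0.2713, 0.1812]
tool_rot: [[-0.009, 0.901, 0.433], [-0.005, 0.433, -0.901], [-1.0, -0.01, 0.0]]
ft_force: [-22.9, -12.0, 17.6]
grip_width: 0.0133
```

arm_command(
  plan=[
    [[0, 0, 0, 0, 0, 0], [0, 0, 0, 0, 0, 0], [0, 0, 0, 0, 0, 0]],
  ],
)

```text
time_s: 19.45
position: [0.5678, 0.2713, 0.1812]
tool_rot: [[-0.008, 0.901, 0.433], [-0.004, 0.433, -0.901], [-1.0, -0.009, 0.0]]
ft_force: [-20.7, -11.5, 14.4]
grip_width: 0.0134
```

arm_command(
  plan=[
    [[0, 0, 0, 0, 0, 0], [0, 0, 0, 0, 0, 0], [0, 0, 0, 0, 0, 0], [-1, 0, 0, 0, 0, 0], [-2, 0, 0, 0, 0, 0], [-3, 0, 0, 0, 0, 0], [-3.5, 0, 0, 0, 0, 0], [-3.5, 0, 0, 0, 0, 0]],
  ],
  jaw=0.4,
)

```text
time_s: 20.25
position: [0.5717, 0.2729, 0.2694]
tool_rot: [[0.004, 0.901, 0.433], [0.001, 0.433, -0.901], [-1.0, 0.004, 0.001]]
ft_force: [-0.4, -0.1, -0.1]
grip_width: 0.0511
```

Run:
```python
from h import *
s=sensors.observe(); print(s['position'],s['ft_force'])
print(row(tf(TR,(0,0,.25)),27.1))
```

```text
[0.57169319 0.27293897 0.26938356] [-0.37273917 -0.12217559 -0.10049302]
[0.77, 0.24, -7.59, -0.24, 0.01, -0.04]
```

arm_command(
  plan=[
    [[0, 0, -1.3, 0, 0, 0], [0, 0.1, -2.8, -0.1, 0, 0], [0, 0.2, -4.3, -0.2, 0, 0], [0.4, 0.25, -5.8, -0.25, 0, 0], [0.8, 0.25, -7.1, -0.25, 0, 0], [0.8, 0.25, -7.6, -0.25, 0, 0], [0.8, 0.25, -7.6, -0.25, 0, 0], [0.8, 0.25, -7.6, -0.25, 0, 0]],
  ],
)

```text
time_s: 21.05
position: [0.4951, 0.4459, 0.2475]
tool_rot: [[0.0, 0.89, 0.456], [-0.0, 0.456, -0.89], [-1.0, 0.0, 0.0]]
ft_force: [0.1, 0.0, -0.2]
grip_width: 0.051
```

arm_command(
  plan=[
    [[1.5, 0, 0, 0, 0, 0], [3, 0, 0, 0, 0, 0], [4.5, 0, 0, 0, 0, 0], [5.5, 0, 0, 0, 0, 0], [6.1, 0, 0, 0, 0, 0], [6.1, 0, 0, 0, 0, 0], [6.1, 0, 0, 0, 0, 0]],
  ],
)

```text
time_s: 21.75
position: [0.4956, 0.4459, 0.096]
tool_rot: [[0.001, 0.891, 0.455], [0.001, 0.455, -0.891], [-1.0, 0.001, 0.0]]
ft_force: [1.3, 0.8, 0.9]
grip_width: 0.0513
```

arm_command(
  plan=[
    [[0, 0, 0, 0, 0, 0], [0, 0, 0, 0, 0, 0], [0, 0, 0, 0, 0, 0], [0, 0, 0, 0, 0, 0], [0, 0, 0, 0, 0, 0]],
  ],
  jaw=1,
  newtons=80,
)

```text
time_s: 22.25
position: [0.4951, 0.4469, 0.0963]
tool_rot: [[0.002, 0.89, 0.456], [0.001, 0.456, -0.89], [-1.0, 0.003, 0.0]]
ft_force: [1.9, -0.3, 5.7]
grip_width: 0.015
```

arm_command(
  plan=[
    [[-0.3, 0, 0, 0, 0, 0], [-1, 0, 0, 0, 0, 0], [-2, 0, 0, 0, 0, 0], [-3.2, 0, 0, 0, 0, 0], [-4.4, 0, 0, 0, 0, 0], [-5.6, 0, 0, 0, 0, 0], [-6.8, 0, 0, 0, 0, 0], [-8, 0, 0, 0, 0, 0], [-9.2, 0, 0, 0, 0, 0], [-10, 0, 0, 0, 0, 0]],
  ],
)

```text
time_s: 23.25
position: [0.494, 0.4466, 0.3469]
tool_rot: [[0.0, 0.89, 0.457], [0.0, 0.457, -0.89], [-1.0, 0.0, -0.0]]
ft_force: [-0.5, 0.1, -4.0]
grip_width: 0.0148
```

```bash
cat >> h.py <<'E'
def pour(th,xl,zl,yl=0):
    s,c=np.sin(np.radians(th)),np.cos(np.radians(th))
    return tf(H,(xl+.09*c-.0773*s,yl,zl+.09*s+.0773*c))
E
python3 - <<'E'
from h import *
s=sensors.observe(); print(s['position'],s['ft_force'],s['grip_width'])
P=pour(0,.005,.265); print(P,row(P,25.6))
f=(P,tgt(25.6))
for th,z in [(6,.25),(12,.23),(18,.21),(22,.195),(24,.188)]: print(row(pour(th,.005,z),25.6,th,f))
f=(pour(24,.005,.188),tgt(25.6,24))
print()
for th in range(27,58,3): print(row(pour(th,.005,.185),25.6,th,f))
E
```

```text
[0.4940115  0.44663287 0.34689205] [-0.47181011  0.09503624 -4.01450792] 0.014804031397835253
[0.58537409 0.27874815 0.3423    ] [0.18, 0.19, 7.64, 0.26, -0.0, -0.0]
[0.24, -0.34, -0.0, 0.0, 0.0, 1.0]
[0.72, -0.72, 0.0, 0.0, -0.0, 2.0]
[1.24, -1.13, -0.0, -0.0, 0.0, 3.0]
[1.68, -1.42, 0.0, 0.0, -0.0, 3.67]
[1.88, -1.57, -0.0, -0.0, -0.0, 4.0]

[-0.07, -0.22, -0.0, 0.0, 0.0, 0.5]
[-0.25, -0.39, -0.0, 0.0, 0.0, 1.0]
[-0.42, -0.58, -0.0, 0.0, 0.0, 1.5]
[-0.57, -0.77, -0.0, 0.0, 0.0, 2.0]
[-0.72, -0.97, -0.0, -0.0, 0.0, 2.5]
[-0.85, -1.18, -0.0, 0.0, 0.0, 3.0]
[-0.98, -1.4, -0.0, 0.0, 0.0, 3.5]
[-1.09, -1.62, -0.0, 0.0, 0.0, 4.0]
[-1.19, -1.84, -0.0, -0.0, 0.0, 4.5]
[-1.28, -2.08, -0.0, 0.0, 0.0, 5.0]
[-1.35, -2.31, -0.0, 0.0, 0.0, 5.5]
```

arm_command(
  plan=[
    [[0, 0, 0.3, 0, 0, 0], [0, 0, 1.0, 0.1, 0, 0], [0, 0.1, 2.0, 0.1, 0, 0], [0, 0.1, 3, 0.2, 0, 0], [0, 0.1, 4, 0.2, 0, 0], [0, 0.2, 5, 0.25, 0, 0], [0.1, 0.2, 6, 0.25, 0, 0], [0.2, 0.2, 6.9, 0.25, 0, 0], [0.2, 0.2, 7.4, 0.25, 0, 0], [0.2, 0.2, 7.6, 0.25, 0, 0]],
  ],
)

```text
time_s: 24.25
position: [0.5861, 0.2781, 0.3386]
tool_rot: [[-0.003, 0.902, 0.431], [-0.001, 0.431, -0.902], [-1.0, -0.003, -0.0]]
ft_force: [-0.6, 0.1, -3.6]
grip_width: 0.0147
```

arm_command(
  plan=[
    [[0.1, -0.15, 0, 0, 0, 0.5], [0.25, -0.35, 0, 0, 0, 1], [0.45, -0.55, 0, 0, 0, 1.5], [0.7, -0.7, 0, 0, 0, 2], [0.95, -0.9, 0, 0, 0, 2.5], [1.25, -1.1, 0, 0, 0, 3], [1.55, -1.3, 0, 0, 0, 3.4], [1.75, -1.5, 0, 0, 0, 3.8], [1.9, -1.55, 0, 0, 0, 4], [1.9, -1.55, 0, 0, 0, 4]],
  ],
)

```text
time_s: 25.25
position: [0.5493, 0.2633, 0.2915]
tool_rot: [[0.364, 0.824, 0.433], [0.176, 0.396, -0.901], [-0.915, 0.404, -0.001]]
ft_force: [-0.2, -0.1, -4.4]
grip_width: 0.0144
```

Run:
```python
from h import *
s=sensors.observe(); print(s['position'],s['ft_force'],s['grip_width'],pour(24,.005,.188),row(pour(24,.005,.188),25.6,24),s['q'])
d=get_image('top'); e=get_image('scene')
a=cv2.resize(d['img'][120:300,240:420,::-1],(400,400)); b=cv2.resize(np.ascontiguousarray(e['img'][120:330,230:440,::-1]),(400,400))
cv2.imwrite('pics/p1.png',np.hstack([a,b]))
```

```text
[0.54927923 0.26326157 0.29154405] [-0.18241373 -0.1280767  -4.41725083] 0.014440185344226182 [0.55000273 0.26180103 0.29522336] [-0.13, 0.06, 0.07, 0.01, -0.01, 0.03] [ 12.3897816   17.65162078  78.11240008   6.14086927  61.11162886
 -15.15433068]
```

View pics/p1.png

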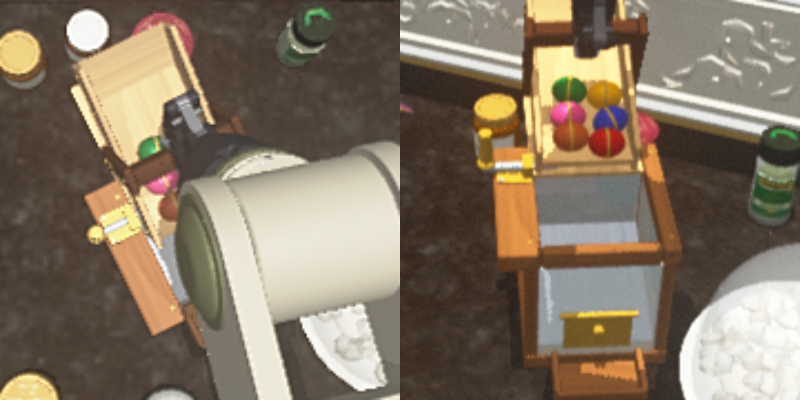

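The trug is tilted 24°. Its lip is over the mouth, from (538,168) to (638,168), and all six eggs are still aboard. I'll pour slowly with a slight shift right.

arm_command(
  plan=[
    [[-0.2, -0.2, 0.1, 0, 0, 0.5], [-0.35, -0.4, 0.1, 0, 0, 1], [-0.5, -0.6, 0.1, 0, 0, 1.5], [-0.65, -0.8, 0.1, 0, 0, 2], [-0.8, -1.0, 0.1, 0, 0, 2.5], [-0.95, -1.2, 0.1, 0, 0, 3], [-1.05, -1.4, 0.1, 0, 0, 3.5], [-1.15, -1.6, 0.1, 0, 0, 4], [-1.25, -1.85, 0.1, 0, 0, 4.5], [-1.35, -2.1, 0.1, 0, 0, 5]],
  ],
)

```text
time_s: 26.35
position: [0.4962, 0.2344, 0.3027]
tool_rot: [[0.731, 0.527, 0.433], [0.351, 0.254, -0.901], [-0.586, 0.811, 0.001]]
ft_force: [0.2, 0.9, -3.0]
grip_width: 0.0148
```

arm_command(
  plan=[
    [[0, -0.1, 0, 0, 0, 0.3], [0, -0.1, 0, 0, 0, 0.3], [0, -0.1, 0, 0, 0, 0.3], [0, -0.1, 0, 0, 0, 0.3], [0, -0.1, 0, 0, 0, 0.3], [0, -0.1, 0, 0, 0, 0.3]],
  ],
)

```text
time_s: 26.95
position: [0.495, 0.2337, 0.3002]
tool_rot: [[0.746, 0.506, 0.433], [0.358, 0.244, -0.901], [-0.562, 0.827, 0.0]]
ft_force: [0.2, -0.3, -2.5]
grip_width: 0.0148
```

Run:
```python
from h import *
s=sensors.observe(); print(s['position'],s['ft_force'],s['grip_width'])
e=get_image('scene'); w=get_image('wrist')
b=cv2.resize(np.ascontiguousarray(e['img'][80:290,240:450,::-1]),(400,400)); a=cv2.resize(np.ascontiguousarray(w['img'][:,:,::-1]),(400,300)); a=np.vstack([a,np.zeros((100,400,3),np.uint8)])
cv2.imwrite('pics/p2.png',np.hstack([a,b]))
```

```text
[0.49500416 0.23369572 0.30023406] [ 0.21004701 -0.3137402  -2.48888681] 0.014753483774936708
```

View pics/p2.png

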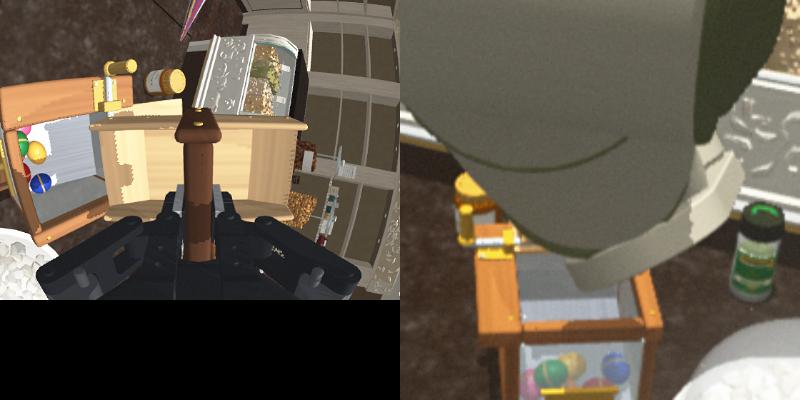

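The wrist view shows the trug empty and coloured eggs in the bin. The measured load also fell from 4.4 to 2.5 N. I'll bring the trug level again.

Run:
```python
from h import *
for th,z in [(52,.195),(46,.205),(40,.215),(34,.225),(28,.235),(22,.245),(16,.25),(8,.26),(0,.265)]: print(row(pour(th,.005,z),25.6,th))
f=(pour(0,.005,.265),tgt(25.6)); print(row((.494,.4466,.3469),27.1,0,f))
```

```text
[-0.12, 0.57, -0.06, 0.01, -0.01, -0.63]
[0.07, 1.18, -0.06, 0.01, -0.01, -1.63]
[0.29, 1.74, -0.06, 0.01, -0.01, -2.63]
[0.52, 2.25, -0.06, 0.01, -0.01, -3.63]
[0.77, 2.72, -0.06, 0.01, -0.01, -4.63]
[1.04, 3.14, -0.06, 0.01, -0.01, -5.63]
[1.42, 3.34, -0.06, 0.01, -0.01, -6.63]
[1.86, 3.63, -0.06, 0.01, -0.0, -7.97]
[2.4, 3.67, -0.06, 0.01, -0.0, -9.3]
[-0.18, -0.4, -7.63, -0.25, 0.0, 0.0]
```

arm_command(
  plan=[
    [[-0.1, 0.5, 0, 0, 0, -0.6], [0.05, 1.2, 0, 0, 0, -1.6], [0.3, 1.75, 0, 0, 0, -2.6], [0.5, 2.25, 0, 0, 0, -3.6], [0.75, 2.7, 0, 0, 0, -4.6], [1.05, 3.15, 0, 0, 0, -5.6], [1.4, 3.35, 0, 0, 0, -6.6], [1.85, 3.65, 0, 0, 0, -7.9], [2.3, 3.7, 0, 0, 0, -9.1], [2.4, 3.7, 0, 0, 0, -9.3]],
  ],
)

```text
time_s: 28.05
position: [0.5883, 0.2782, 0.3402]
tool_rot: [[-0.004, 0.902, 0.433], [-0.002, 0.433, -0.902], [-1.0, -0.005, -0.0]]
ft_force: [-0.1, 0.2, -3.9]
grip_width: 0.0148
```

Run:
```python
from h import *
s=sensors.observe(); print(s['position'],s['ft_force'],s['grip_width'])
print(row((.4945,.4466,.3469),27.1,0))
```

```text
[0.58831339 0.27824395 0.34015369] [-0.10729472  0.21403615 -3.86093902] 0.014834008722366001
[-0.26, -0.47, -7.7, -0.24, -0.01, 0.04]
```

arm_command(
  plan=[
    [[-0.1, 0, -0.4, 0, 0, 0], [-0.25, -0.1, -1.2, -0.1, 0, 0], [-0.25, -0.1, -2.2, -0.1, 0, 0], [-0.25, -0.2, -3.2, -0.2, 0, 0], [-0.25, -0.3, -4.2, -0.2, 0, 0], [-0.25, -0.4, -5.2, -0.25, 0, 0], [-0.25, -0.45, -6.2, -0.25, 0, 0], [-0.25, -0.45, -7, -0.25, 0, 0], [-0.25, -0.45, -7.5, -0.25, 0, 0], [-0.25, -0.45, -7.7, -0.25, 0, 0]],
  ],
)

```text
time_s: 29.05
position: [0.4917, 0.447, 0.3501]
tool_rot: [[0.002, 0.889, 0.457], [0.002, 0.457, -0.889], [-1.0, 0.002, -0.001]]
ft_force: [-0.9, -0.3, -2.9]
grip_width: 0.0147
```

arm_command(
  plan=[
    [[0, 0, 0, 0, 0, 0], [0, 0, 0, 0, 0, 0], [0, 0, 0, 0, 0, 0]],
  ],
)

```text
time_s: 29.35
position: [0.4935, 0.4455, 0.3491]
tool_rot: [[0.0, 0.89, 0.455], [0.0, 0.455, -0.89], [-1.0, 0.0, 0.0]]
ft_force: [0.2, -1.6, -3.8]
grip_width: 0.0148
```

Run:
```python
from h import *
s=sensors.observe(); print(s['position'],s['ft_force'],s['grip_width'])
print(row((.4945,.446,.0975),27.1,0))
e=get_image('scene'); w=get_image('wrist')
b=cv2.resize(np.ascontiguousarray(e['img'][150:330,260:440,::-1]),(400,400)); a=cv2.resize(np.ascontiguousarray(w['img'][80:380,150:450,::-1]),(400,400))
cv2.imwrite('pics/p3.png',np.hstack([a,b]))
```

```text
[0.49349357 0.44545922 0.34912971] [ 0.16677698 -1.58726135 -3.76473719] 0.014799359892218634
[10.07, 0.04, -0.0, -0.0, 0.0, -0.0]
```

View pics/p3.png

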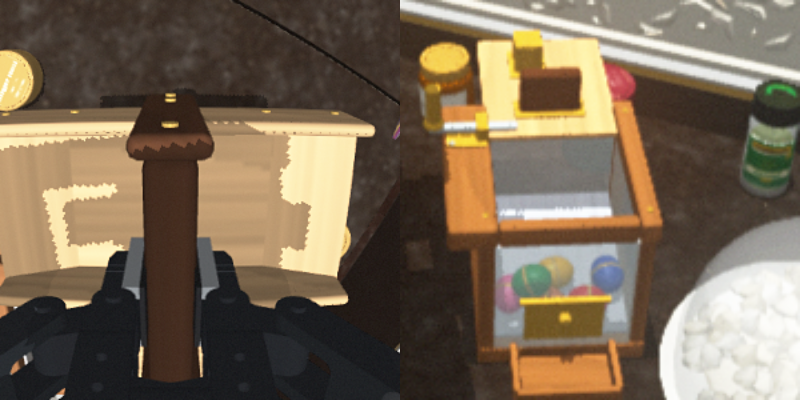

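The trug is empty. The eggs lie in the bin, with pink, green, gold, blue and red visible at about (505–605, 265–300). I'll set the trug down.

arm_command(
  plan=[
    [[0.3, 0, 0, 0, 0, 0], [1.2, 0, 0, 0, 0, 0], [2.4, 0, 0, 0, 0, 0], [3.6, 0, 0, 0, 0, 0], [4.8, 0, 0, 0, 0, 0], [6, 0, 0, 0, 0, 0], [7.2, 0, 0, 0, 0, 0], [8.2, 0, 0, 0, 0, 0], [9, 0, 0, 0, 0, 0], [9.3, 0, 0, 0, 0, 0]],
  ],
)

```text
time_s: 30.45
position: [0.4922, 0.4455, 0.1138]
tool_rot: [[-0.004, 0.89, 0.456], [-0.002, 0.456, -0.89], [-1.0, -0.004, 0.0]]
ft_force: [-0.0, -0.3, -3.6]
grip_width: 0.0146
```

arm_command(
  plan=[
    [[0.2, 0, 0, 0, 0, 0], [0.35, 0, 0, 0, 0, 0], [0.5, 0, 0, 0, 0, 0], [0.6, 0, 0, 0, 0, 0], [0.7, 0, 0, 0, 0, 0], [0.75, 0, 0, 0, 0, 0], [0.75, 0, 0, 0, 0, 0]],
  ],
)

```text
time_s: 31.15
position: [0.493, 0.4462, 0.0978]
tool_rot: [[-0.0, 0.89, 0.456], [-0.0, 0.456, -0.89], [-1.0, -0.0, 0.0]]
ft_force: [0.6, -0.6, -3.5]
grip_width: 0.0147
```

Still 1–2 mm off the counter, so I'll ease down until contact.

arm_command(
  plan=[
    [[0.05, 0, 0, 0, 0, 0], [0.1, 0, 0, 0, 0, 0], [0.1, 0, 0, 0, 0, 0], [0.1, 0, 0, 0, 0, 0]],
  ],
)

```text
time_s: 31.55
position: [0.4932, 0.4464, 0.0964]
tool_rot: [[0.001, 0.89, 0.456], [0.001, 0.456, -0.89], [-1.0, 0.001, -0.0]]
ft_force: [-0.9, -1.2, 6.0]
grip_width: 0.0146
```

Contact (force +6 N). I'll release and lift clear.

arm_command(
  plan=[
    [[0, 0, 0, 0, 0, 0], [0, 0, 0, 0, 0, 0], [0, 0, 0, 0, 0, 0], [0, 0, 0, 0, 0, 0], [-0.5, 0, 0, 0, 0, 0], [-1.5, 0, 0, 0, 0, 0], [-3, 0, 0, 0, 0, 0], [-4.5, 0, 0, 0, 0, 0], [-6, 0, 0, 0, 0, 0], [-7, 0, 0, 0, 0, 0]],
  ],
  jaw=0.4,
)

```text
time_s: 32.55
position: [0.493, 0.4463, 0.2746]
tool_rot: [[0.004, 0.89, 0.456], [0.002, 0.456, -0.89], [-1.0, 0.005, -0.0]]
ft_force: [-0.2, -0.2, -0.1]
grip_width: 0.0511
```

arm_command(
  plan=[
    [[-0.5, 0, 0, 0, 0, 0], [-0.5, 0, 0, 0, 0, 0], [-0.5, 0, 0, 0, 0, 0], [-0.5, 0, 0, 0, 0, 0], [-0.5, 0, 0, 0, 0, 0], [-0.5, 0, 0, 0, 0, 0]],
  ],
)

```text
time_s: 33.15
position: [0.4929, 0.4462, 0.2822]
tool_rot: [[-0.001, 0.89, 0.456], [-0.001, 0.456, -0.89], [-1.0, -0.001, 0.0]]
ft_force: [1.4, -0.2, -0.0]
grip_width: 0.0514
```

Run:
```python
from h import *
s=sensors.observe(); print(s['time_s'],s['position'],s['ft_force'],s['grip_width'])
w=get_image('wrist'); e=get_image('scene')
im=w['img']; print([ [int(v) for v in fisheye(w,tf(TR,l))] for l in [(0,.05,.1),(0,-.05,.1)]])
for l in [(0,.05,.1),(0,.02,.1),(0,-.02,.1)]:
    u=fisheye(w,tf(TR,l)).astype(int); print('bar px',im[u[1],u[0]].tolist(),'off 20px',im[u[1],u[0]+20].tolist())
g=cv2.cvtColor(np.ascontiguousarray(e['img'][255:315,300:365]),cv2.COLOR_RGB2HSV)
h,sa,v=g[...,0].astype(int),g[...,1],g[...,2]
for n,(a,b) in dict(red=(174,180),copper=(3,14),gold=(18,30),green=(45,85),blue=(105,125),pink=(145,172)).items():
    m=(h>=a)&(h<=b)&(sa>110)&(v>50); y,x=np.nonzero(m); print(n,m.sum(),(x.mean()+300,y.mean()+255) if m.any() else None)
s0=cv2.imread('pics/top0.png'); t=get_image('top')
```

```text
33.15 [0.49292618 0.44615044 0.28217934] [ 1.39725489 -0.20819083 -0.01185128] 0.05141680114453467
[[280, 143], [280, 244]]
bar px [135, 88, 60] off 20px [255, 236, 181]
bar px [75, 50, 35] off 20px [204, 166, 121]
bar px [73, 48, 33] off 20px [117, 95, 71]
red 2 (np.float64(341.5), np.float64(280.0))
copper 904 (np.float64(328.7920353982301), np.float64(289.8661504424779))
gold 676 (np.float64(333.1952662721894), np.float64(291.5103550295858))
green 0 None
blue 0 None
pink 0 None
```

Run:
```python
from h import *
t=get_image('top')
poly=proj(t,tf(H,np.array([(-.06,-.05,.1),(-.06,.05,.1),(.035,.05,.1),(.035,-.05,.1)]))).round().astype(np.int32)
m=np.zeros((420,560),np.uint8); cv2.fillPoly(m,[poly],1)
hsv=cv2.cvtColor(np.ascontiguousarray(t['img']),cv2.COLOR_RGB2HSV)
c=m.astype(bool)&(hsv[...,1]>110)&(hsv[...,2]>50)
n,l,st,ce=cv2.connectedComponentsWithStats(c.astype(np.uint8))
b=cv2.boundingRect(poly); print(b)
for y in range(b[1]-2,b[1]+b[3]+2,1):
    print(''.join('.' if not c[y,x] else 'RrCcGgYyNnnnBbbbPPPPPPRR'[min(23,0)] if hsv[y,x,0]<3 or hsv[y,x,0]>173 else 'c' if hsv[y,x,0]<15 else 'y' if hsv[y,x,0]<35 else 'g' if hsv[y,x,0]<90 else 'b' if hsv[y,x,0]<130 else 'p' for x in range(b[0]-2,b[0]+b[2]+2)))
```

```text
(299, 200, 59, 58)
...............................................................
...............................................................
...............................................................
...............................................................
...............................................................
...............................................................
...............................................................
...............................................................
...............................................................
...............................................................
...............................................................
...............................................................
...............................................................
...............................................................
...............................................................
...............................................................
.........................................................
[... 2186 characters left out ...]
..............ccyppp.gggyy.gggg.............................
.................ccycpp..gg...ggg..............................
..................ccyRpp..gg...................................
..................ccccpp.......................................
...................ccc.........................................
...................ccc.........................................
....................ccc........................................
....................ccc........................................
.....................y.........................................
...............................................................
...............................................................
```

All six colours are visible through the mouth: blue, gold, red, pink, green and copper (copper partly under green and red). The job is complete, so I'll hand it in.

```bash
python3 -c "
from rig import workorder; print(workorder.close_job())"
```

```text
the job is handed in; nothing more can be done
None
```

I drew the bolt, opened the lid, poured all six eggs into the hopper, set the empty trug back down on the counter, and handed the job in at about 33 s.

**Last checks:**
- **Eggs:** a colour map of the top view shows blue, gold, red, pink, green and copper inside the hopper mouth. The copper egg is partly hidden under others.
- **Trug:** it looked empty after the pour. It touched down at +6 N and was released without a drop, and its handle bar is where expected. The load reading was unclear: it fell from 4.4 to 2.5 N during the pour but read 3.8 N afterwards, so I relied on the pictures.
- **Lid:** slid against its end stop, about 105 mm.
- **Bystanders:** I never went near the bell, jar or yellow tin, but I did not measure their positions again at the end.

**Bolt measurements disagreed:** camera before/after comparisons suggested only about 18–19 mm of travel. Measured against the lid's grip block, the bolt went from about 2 mm to about 21 mm. It also met a rigid stop at about 35 N, so I took it as fully drawn. Because I doubted it, I slid the lid partly shut partway through, pushed the bolt again, and reopened the lid. The bolt and lid were therefore each worked twice.

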